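# Push the tray of glasses home between the toaster and the pump pot

### The job

Push the green tray of upturned glasses along the counter, through the narrow gap between the toaster and the pump pot, until its back edge is up against the wooden rail behind them. Only push the tray itself, sliding it on the counter: do not lift it, do not touch the glasses or the little jar on it, and let none of them tip over. Leave the sachet jar, the mug and the sugar bowl where they are, and finish with the hand clear.

Things in the scene. Friction and masses are not known exactly. Their poses are not given: they have to be found in the camera images.
- tray: loose green serving tray, 165 mm along its x, 265 mm along its y, flat on the counter; corners rounded to 24 mm radius, upright rim 22 mm high, 4 mm thick; floor 5 mm thick. Origin: centre of its underside. Its +x long side is the back edge that goes against the rail (the glasses stand nearer to it); its -x long side faces the robot. Loaded it weighs 0.6 to 0.9 kg and slides with 3 to 7 N
- back_rail: fixed wooden rail along the back of the station, 920 mm long, 60 mm high. Origin: on the counter at the foot of its front face (toward the robot), in the middle of the gap. x axis: away from the robot, along the gap; y: along the rail. In its frame toaster and pot stand fill x from -142 to -2 mm; the gap between them is y from -136.5 to +136.5 mm, 4 mm wider than the tray each side
- home (a point): fixed point on the counter in the gap, 82.5 mm in front of the rail: where the tray's origin lies when home, the tray's axes then along this point's axes (x away from the robot along the gap). The tray's robot-side edge then sticks out 23 mm in front of toaster and pot stand
- toaster: fixed two-slot steel toaster with black base, 140 mm (its x, front to back) by 270 mm (its y, along the rail) by 178 mm high; left side of the gap seen from the robot (rail y from +136.5 to +406.5 mm). Origin: middle of its footprint, on the counter
- pump_pot: fixed steel vacuum pump pot, 128 mm diameter, 240 mm high, in a black screwed-down stand 140 mm (x) by 150 mm (y) by 34 mm high; right side of the gap seen from the robot. At its top a spout reaches 25 mm farther toward the robot than the stand, 170 to 215 mm above the counter. Origin: middle of the stand's footprint, on the counter; axes as the rail's
- glass0_mid (a point): centre (half-way up) of the right upturned clear tumbler on the tray, 63 mm diameter at the bottom, 92 mm tall (top 97 mm above the counter); starts in a row of three, at tray x = +38 mm, tray y = -67 mm, give or take 2 mm. z axis up
- glass1_mid (a point): centre (half-way up) of the middle upturned clear tumbler on the tray, 63 mm diameter at the bottom, 92 mm tall (top 97 mm above the counter); starts in a row of three, at tray x = +38 mm, tray y = 0 mm, give or take 2 mm. z axis up
- glass2_mid (a point): centre (half-way up) of the left upturned clear tumbler on the tray, 63 mm diameter at the bottom, 92 mm tall (top 97 mm above the counter); starts in a row of three, at tray x = +38 mm, tray y = 67 mm, give or take 2 mm. z axis up
- pick_jar_mid (a point): centre (half-way up) of the small lidded toothpick jar on the tray, 40 mm diameter, 55 mm tall (top 60 mm above the counter); starts about 30 mm from the tray's centre line toward the robot side, anywhere within 60 mm left or right of the middle. z axis up
- sachet_jar_mid (a point): centre (half-way up) of the clear lidded jar of sachets, 98 mm diameter, 126 mm tall, loose on the counter to the left; to be left alone
- mug_mid (a point): centre (half-way up) of the white mug, 80 mm diameter and 90 mm tall with a handle at one side, loose on the counter to the right; to be left alone
- sugar_bowl_mid (a point): centre (half-way up) of the small white bowl, 100 mm diameter, 50 mm tall, loose on the counter to the right, nearer the robot; to be left alone
Things that resemble listed ones, but are neither listed nor needed, are in the scene too. What is shaped like the part that bears glass0_mid but blue or turquoise is not meant.

How it is judged (in metres and radians):
At the end, for the whole second after the job is handed in: The tray lies flat and still in the gap, its back edge within 6 mm of the rail, centred within 8 mm and square to it within 0.05 rad; the three glasses and the small jar stand upright on it (x of tray in the frame of back_rail between -0.0885 and -0.0785 m and y of tray in the frame of back_rail between -0.008 and 0.008 m and angle between the x axis of tray and the x axis of back_rail, either way round below 0.05 rad and height (world z) of tray below 0.004 m and linear speed of tray below 0.01 m/s and angle between each of glass0_mid, glass1_mid, glass2_mid, pick_jar_mid's own z axis and vertical below 0.1 rad and x of glass0_mid in the frame of tray between -0.0825 and 0.0825 m and y of glass0_mid in the frame of tray between -0.1325 and 0.1325 m and x of glass1_mid in the frame of tray between -0.0825 and 0.0825 m and y of glass1_mid in the frame of tray between -0.1325 and 0.1325 m and x of glass2_mid in the frame of tray between -0.0825 and 0.0825 m and y of glass2_mid in the frame of tray between -0.1325 and 0.1325 m and x of pick_jar_mid in the frame of tray between -0.0825 and 0.0825 m and y of pick_jar_mid in the frame of tray between -0.1325 and 0.1325 m); the robot touches nothing.
It fails at once if the tray is lifted off the counter or tipped (height (world z) of tray above 0.006 m or angle between tray's own z axis and vertical above 0.1 rad).
It fails at once if a glass or the small jar on the tray tips or is lifted (angle between any of glass0_mid, glass1_mid, glass2_mid, pick_jar_mid's own z axis and vertical above 0.3 rad or height (world z) of any of glass0_mid, glass1_mid, glass2_mid above 0.066 m or height (world z) of pick_jar_mid above 0.047 m).
It fails at once if the robot touches a glass or the small jar on the tray (contact force between any of the fingers, the arm and glass0 above 1 N or contact force between any of the fingers, the arm and glass1 above 1 N or contact force between any of the fingers, the arm and glass2 above 1 N or contact force between any of the fingers, the arm and pick_jar above 1 N).
It fails at once if the sachet jar, the mug or the sugar bowl is moved (distance of any of sachet_jar_mid, mug_mid, sugar_bowl_mid from where it was at the start of the episode above 0.015 m).
It also fails if it takes over 72 s, if anything falls off the work surface, if the arm or the gripper's body presses on something with over 40 N, if the wrist force passes 120 N, or if a joint passes its speed limit or range.

### The arm

A 6-joint arm with a two-finger parallel gripper is mounted at the origin on the work surface. World frame = base frame: x ahead of the robot, y to its left, z up, the work surface at z = 0. Lengths are in mm, angles in degrees, forces in N, time in s.
With the tool pointing down it reaches from about 300 to 825 mm from the base axis. Payload 5.4 kg.
Tool frame: the origin (TCP) lies at the very end of the fingers, on their centre line; the grasp point (between the pads) lies 19 mm behind it (manip.grip_point_offset is the distance from the TCP to the grasp point, in mm); z points along the fingers, x is the direction in which the jaws open and shut, and the axes are right-handed (so a half turn about z gives the same grasp; the last joint's range is limited). The gripper opens to 92 mm and grips with 3 to 60 N. Pads are 20 mm wide; open, the fingers measure 128 mm over their backs; the gripper's body (75 mm by 189 mm) begins 69 mm behind the grasp point.
Start: joints at [-75.407, 9.076, 91.501, -0, 79.423, -12.038], TCP at [257.715, -513.993, 214.601] pointing down, gripper open.
Joint ranges: [-166.64, 166.64], [-54.1, 131.32], [10.49, 154.53], [-73.88, 253.88], [9.74, 151.15], [-171.62, 171.62]. Speed limits (degrees/s): [147.25, 147.25, 180, 180, 180, 180].

### API

Orientations are given as [roll, pitch, yaw] about the fixed x, y, z axes, in that order (R = Rz(yaw) Ry(pitch) Rx(roll)).
In Python, from bench import manip gives the robot as it stands.
- The arm moves only by the tool jog_arm, never from a script. Its argument "moves" is a list of rows, each an object with "travel": the shift along the tool's x, y, z in m, a list of three; "spin": the turn about the tool's z in units of 6 degrees (1.0 is 6 degrees); "fingers": the finger opening in m, from 0 to 0.0919. A call has 1 to 20 rows; each row is the pose to reach, as a shift and turn from the pose commanded when the call began, along the tool's axes at that moment; what a row does not reach only later rows make up. A row lasts 1/12 s, in which the tool goes at most 41.7 mm and 7.16 degrees, less where a joint would pass 70% of its speed; a pose out of reach is approached as far as the arm can. A call with a gripper value outside its range is refused whole. The fingers move at their own pace and stop on an object; the grip force is fixed at half the most. Time passes only in rows, so rows that repeat a pose let the fingers close. It gives the time, the measured TCP pose, the force and the opening at its end, in the units of the state.
- manip.get_obs(): the state, without advancing time (a new reading comes with each control period).
- manip.snapshot(name): name is "scene" or "side" or "wrist"; returns (picture, depth): 384x512x3 uint8, red, green, blue; 384x512 float32, mm along the optical axis (not along the pixel's ray), 0 where there is no reading.
- manip.camera_model(name): a dict with "vertical_fov" (degrees; the focal length in pixels is half the picture's height over the tangent of half this angle, whatever the lens; pixels are square), "cx", "cy" (the principal point, pixels), "R" (3x3) and "t" (3): a world point X has camera coordinates R X + t. Camera axes: x right, y down, z forward; pixel columns grow to the right and rows downward; lengths in mm; the calibration is good to about 2 mm. A picture is of the moment at which its call begins: read the wrist's pose just before it. camera_model takes no time and is no camera call; for the wrist camera it gives the pose at the moment of the call.
- manip.sign_off(): hands the job in, once; it reports no verdict.
Trained networks look in the newest picture that a camera, given by its name, has taken for a name from the list of things; names that differ only in an ending like _2 or _b are one class to them, and where a whole thing is asked for, a point or a joint stands for the part that bears it (a point fixed in the world has none). Each returns a list of dicts, best first, with "confidence" (0 to 1); they miss things now and then, are a little off and sometimes report something else, mostly with a low value. They report only what shows in the picture. A call takes as long as a camera call. They do not tell look-alikes from the thing itself.
- manip.search_frame(camera, query): "pixel" ([row, column] in pixels, amid what is visible of it).
- manip.silhouettes(camera, query): "pixels" (384x512 bool, what is visible of it) and "pixel" ([row, column] in pixels, amid what is visible of it).
- manip.mark_of(camera, query): "pixel" ([row, column] in pixels: a listed point, or the origin of a listed thing).
The state is a dict: "time": time; "qpos": joint angles; "qd": joint speeds; "joint_efforts": joint torques, N m; "eef_pos": TCP position; "orientation": TCP orientation; "contact_force": force on the tool from outside, world axes, zero at the start; "moment": the same for the moment, N m; "grip_width": finger opening in mm.
Only numpy, scipy, OpenCV 4.12 (cv2) and the standard library are available. Lean on these libraries where they do the work, as an engineer would, in place of code of your own. Each camera call takes 0.05 s, during which the arm holds its last target. There are 200 camera calls.

## Working session

There is one attempt and no reset: what is moved stays moved. The work goes in short steps, Python scripts to look and compute and a tool call to move; the robot and the scene stay as the last step left them, time stands still between calls to the robot, and variables do not carry over. Pictures are saved under pics/ and viewed, about 8 in all and at most 12, crops included, and the job is handed in when it is done.

Besides the shell and the picture viewer there is one more tool, called in YAML: its name, and indented under it one key for each argument. jog_arm: Moves the arm, as the interface text tells. Its arguments: {"type":"object","properties":{"moves":{"type":"array","items":{"type":"object","properties":{"travel":{"type":"array","items":{"type":"number"}},"spin":{"type":"number"},"fingers":{"type":"number"}}}}},"required":["moves"]}

```bash
mkdir -p pics
cat > h.py <<'E'
import numpy as np, cv2
from bench import manip
def cam(n):
    m=manip.camera_model(n); f=192/np.tan(np.radians(m["vertical_fov"])/2)
    return f,m["cx"],m["cy"],np.array(m["R"]),np.array(m["t"])
def cloud(n,d,c=None):
    f,cx,cy,R,t=c or cam(n); v,u=np.mgrid[:384,:512]
    P=np.stack([(u-cx)/f*d,(v-cy)/f*d,d],-1)
    return (P-t)@R
def ray(n,px,z,c=None):
    f,cx,cy,R,t=c or cam(n); r=R.T@np.array([(px[1]-cx)/f,(px[0]-cy)/f,1]); o=-R.T@t
    return o+r*(z-o[2])/r[2]
def save(n,im): cv2.imwrite(f"pics/{n}.png",cv2.cvtColor(im,cv2.COLOR_RGB2BGR))
E
python3 - <<'E'
from h import *
o=manip.get_obs(); print(o)
ims=[]
for n in("scene","side"):
    im,d=manip.snapshot(n); save(n+"0",im); np.save(n+"0d",d); np.save(n+"0i",im)
    f,cx,cy,R,t=cam(n); print(n,f,-R.T@t,R[2])
    for q in("tray","back_rail","home","toaster","pump_pot","glass0_mid","glass1_mid","glass2_mid","pick_jar_mid","sachet_jar_mid","mug_mid","sugar_bowl_mid"):
        z={"glass0_mid":51,"glass1_mid":51,"glass2_mid":51,"pick_jar_mid":32.5,"sachet_jar_mid":63,"mug_mid":45,"sugar_bowl_mid":25}.get(q,0)
        print(q,[(np.round(r["pixel"]),round(r["confidence"],2),np.round(ray(n,r["pixel"],z))) for r in manip.mark_of(n,q)[:3]])
    ims.append(im)
a=np.hstack(ims); cv2.imwrite("pics/both.png",cv2.cvtColor(cv2.resize(np.vstack(ims),(400,600)),cv2.COLOR_RGB2BGR))
E
```

```text
{'time': 0.0, 'qpos': array([-7.54069367e+01,  9.11372860e+00,  9.15725968e+01,  4.40868630e-06,
        7.94241956e+01, -1.20396932e+01]), 'qd': array([-0.00225117,  0.02209973,  0.09365271,  0.0466058 ,  0.00062431,
        0.08189085]), 'joint_efforts': array([ 2.46644349e-04, -3.85563076e+01, -3.22114348e+01,  7.01507949e-02,
        3.76504264e-02, -1.55880930e-04]), 'eef_pos': array([ 257.55485665, -513.37528144,  213.60466898]), 'orientation': array([-1.79976942e+02,  1.08089011e-01, -6.33672226e+01]), 'contact_force': array([ 0.39987041,  0.49346167, -0.32594128]), 'moment': array([ 0.01234879, -0.03274464,  0.00719358]), 'grip_width': 92.18540028259439}
scene 439.4529501796241 [1531.33528673 -139.86920285  901.77708746] [-0.75098615  0.11822591 -0.64964793]
tray [(array([202., 214.]), 0.7, array([ 493., -104.,    0.])), (array([260., 189.]), 0.54, array([ 725., -189.,    0.]))]
back_rail [(array([276., 267.]), 0.9, array([805.,  12.,   0.]))]
home []
toaster [(array([247., 363.]), 0.71, array([738., 296.,   0.]))]
pump_pot [(array([258., 190.]), 0.94, array([ 717., -186.,   
[... 1191 characters left out ...]
2.]), 0.51, array([ 534., -168.,   51.]))]
glass1_mid [(array([186., 271.]), 0.87, array([525., -95.,  51.])), (array([143., 317.]), 0.53, array([ 408., -382.,   51.])), (array([172., 215.]), 0.37, array([ 704., -122.,   51.]))]
glass2_mid [(array([198., 261.]), 0.92, array([544., -33.,  51.])), (array([176., 213.]), 0.18, array([ 703., -103.,   51.]))]
pick_jar_mid [(array([203., 286.]), 0.6, array([474., -48.,  32.])), (array([174., 215.]), 0.5, array([ 709., -141.,   32.]))]
sachet_jar_mid [(array([130., 278.]), 0.68, array([ 554., -422.,   63.]))]
mug_mid [(array([132., 279.]), 0.94, array([ 553., -436.,   45.]))]
sugar_bowl_mid [(array([146., 318.]), 0.66, array([ 405., -407.,   25.]))]
```

View pics/scene0.png

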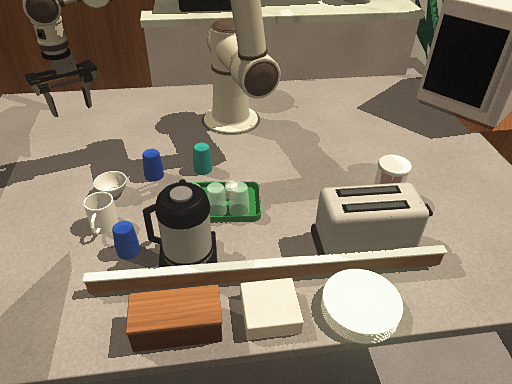

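View pics/side0.png

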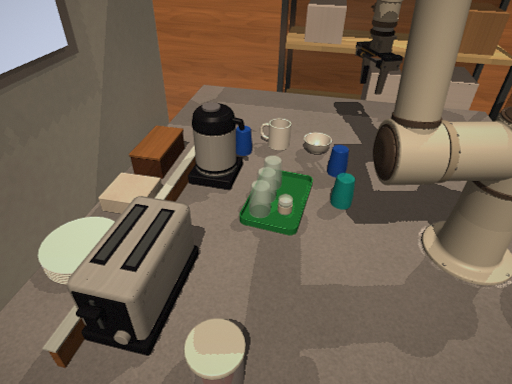

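Run:
```python
from h import *
for n in("scene","side"):
    im,d=np.load(n+"0i.npy"),np.load(n+"0d.npy"); P=cloud(n,d)
    hsv=cv2.cvtColor(im,cv2.COLOR_RGB2HSV); 
    g=(hsv[...,0]>50)&(hsv[...,0]<78)&(hsv[...,1]>150)&(hsv[...,2]>40)&(abs(P[...,0]-500)<180)&(abs(P[...,1]+85)<220)&(P[...,2]<30)&(d>0)
    Q=P[g]; print(n,"green",g.sum(),np.percentile(Q,[1,50,99],axis=0).round())
    r=Q[(Q[:,2]>17)&(Q[:,2]<28)]; 
    print("rim",len(r),cv2.minAreaRect(r[:,:2].astype(np.float32)), "all",cv2.minAreaRect(Q[:,:2].astype(np.float32)))
    # rail top
    m=(abs(P[...,2]-60)<4)&(P[...,0]>740)&(P[...,0]<900)&(d>0)
    r=P[m]
    fr=[]
    for y in range(-340,440,20):
        s=r[abs(r[:,1]-y)<10]
        if len(s)>6: fr.append((y,*np.percentile(s[:,0],[3,97]).round()))
    print("rail",fr)
    # stand/toaster slabs
    for nm,lo,hi,ya,yb in(("stand",26,38,-400,-80),("toast",10,30,80,520),("toastmid",60,150,80,520),("toasttop",160,190,80,520)):
        s=P[(P[...,2]>lo)&(P[...,2]<hi)&(P[...,0]>600)&(P[...,0]<(790))&(P[...,1]>ya)&(P[...,1]<yb)&(d>0)]
        if len(s): print(nm,len(s),np.percentile(s,[1,5,50,95,99],axis=0).round()[:,:2].tolist(),cv2.minAreaRect(s[:,:2].astype(np.float32)))
```

```text
scene green 27 [[ 419. -148.    1.]
 [ 453.  -66.    7.]
 [ 581.   39.   27.]]
rim 6 ((434.15618896484375, -53.697959899902344), (192.22503662109375, 5.855942249298096), 79.2390365600586) all ((484.29693603515625, -45.46312713623047), (166.20680236816406, 179.11109924316406), 10.52530288696289)
rail [(-340, np.float64(790.0), np.float64(817.0)), (-320, np.float64(791.0), np.float64(817.0)), (-300, np.float64(792.0), np.float64(818.0)), (-280, np.float64(793.0), np.float64(818.0)), (-260, np.float64(793.0), np.float64(820.0)), (-240, np.float64(746.0), np.float64(819.0)), (-220, np.float64(773.0), np.float64(820.0)), (-200, np.float64(782.0), np.float64(820.0)), (-180, np.float64(784.0), np.float64(820.0)), (-160, np.float64(775.0), np.float64(820.0)), (-140, np.float64(755.0), np.float64(822.0)), (-120, np.float64(753.0), np.float64(822.0)), (-100, np.float64(797.0), np.float64(823.0)), (-80, np.float64(797.0), np.float64(822.0)), (-60, np.float64(799.0), np.float64(824.0)), (-40, np.float64(797.0), np.float64(824.0)), (-20, np.float64(798.0), np.float64(825.0)), (0, np.float64(798.0
[... 2890 characters left out ...]
 [787.0, -110.0]] ((713.5213012695312, -232.9827880859375), (252.93531799316406, 139.81333923339844), 86.28800201416016)
toast 735 [[659.0, 175.0], [660.0, 204.0], [665.0, 410.0], [775.0, 432.0], [787.0, 433.0]] ((674.7488403320312, 322.06878662109375), (294.13525390625, 111.87044525146484), 63.77861404418945)
toastmid 3908 [[662.0, 189.0], [663.0, 214.0], [669.0, 412.0], [761.0, 442.0], [780.0, 451.0]] ((683.9354248046875, 328.0137939453125), (291.5391845703125, 105.619384765625), 63.41265106201172)
toasttop 6942 [[665.0, 180.0], [669.0, 196.0], [722.0, 333.0], [781.0, 421.0], [788.0, 424.0]] ((727.3806762695312, 299.8831787109375), (257.289794921875, 128.74241638183594), 88.99335479736328)
```

jog_arm:
  moves:
    - {"travel": [-0.03,-0.08,-0.05],"spin": -2.5}
    - {"travel": [-0.06,-0.16,-0.1],"spin": -5}
    - {"travel": [-0.09,-0.24,-0.1],"spin": -7.5}
    - {"travel": [-0.123,-0.319,-0.1],"spin": -9.55}
    - {"travel": [-0.123,-0.319,-0.1],"spin": -9.55}
    - {"travel": [-0.123,-0.319,-0.1],"spin": -9.55}
    - {"travel": [-0.123,-0.319,-0.1],"spin": -9.55}
    - {"travel": [-0.123,-0.319,-0.1],"spin": -9.55}
    - {"travel": [-0.123,-0.319,-0.1],"spin": -9.55}
    - {"travel": [-0.123,-0.319,-0.1],"spin": -9.55}
    - {"travel": [-0.123,-0.319,-0.1],"spin": -9.55}
    - {"travel": [-0.123,-0.319,-0.1],"spin": -9.55}
    - {"travel": [-0.123,-0.319,-0.1],"spin": -9.55}
    - {"travel": [-0.123,-0.319,-0.1],"spin": -9.55}
    - {"travel": [-0.123,-0.319,-0.1],"spin": -9.55}

```text
invalid input at $.moves[0]: expected keys travel, spin, fingers
```

```bash
cat >> h.py <<'E'
def tray(n,im,d,c=None):
    P=cloud(n,d,c); hsv=cv2.cvtColor(im,cv2.COLOR_RGB2HSV)
    g=(hsv[...,0]>50)&(hsv[...,0]<78)&(hsv[...,1]>150)&(hsv[...,2]>40)&(P[...,2]<30)&(P[...,2]>-8)&(d>0)
    Q=P[g]; Q=Q[(Q[:,0]>380)&(Q[:,0]<830)&(abs(Q[:,1])<260)]; r=Q[(Q[:,2]>15)&(Q[:,2]<28)]
    return cv2.minAreaRect(r[:,:2].astype(np.float32)),len(r)
E
python3 - <<'E'
from h import *
o=manip.get_obs(); print(o["time"],o["eef_pos"],o["orientation"],o["qpos"],o["contact_force"])
c=cam("wrist"); im,d=manip.snapshot("wrist"); save("w1",im); print(-c[3].T@c[4],c[3][2]); print(tray("wrist",im,d,c))
im,d=manip.snapshot("side"); print(tray("side",im,d))
E
```

```text
1.3 [ 257.71366335 -513.99067301  214.58782196] [-1.79999944e+02  1.74664848e-03 -6.33668733e+01] [-7.54068963e+01  9.07687791e+00  9.15015068e+01 -3.14491152e-04
  7.94233353e+01 -1.20399653e+01] [ 0.08187789 -0.34467555  0.4834394 ]
[ 317.43920975 -484.38772575  385.22402066] [-0.21377263 -0.10748321 -0.97095243]
(((0.0, 0.0), (0.0, 0.0), 0.0), 0)
(((501.403564453125, -92.75166320800781), (266.78131103515625, 164.18505859375), 84.22327423095703), 272)
```

View pics/w1.png

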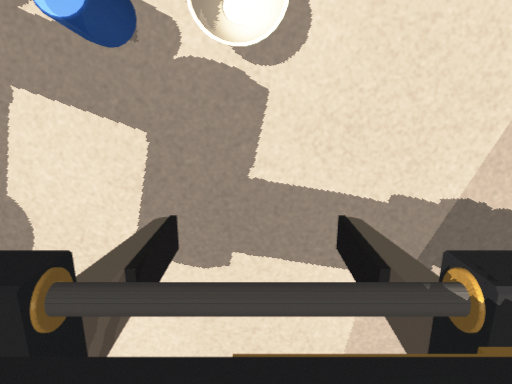

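jog_arm:
  moves:
    - {"travel": [-0.03,-0.08,-0.05],"spin": -2.5,"fingers": 0.0919}
    - {"travel": [-0.06,-0.16,-0.1],"spin": -5,"fingers": 0.0919}
    - {"travel": [-0.09,-0.24,-0.1],"spin": -7.5,"fingers": 0.0919}
    - {"travel": [-0.123,-0.319,-0.1],"spin": -9.55,"fingers": 0.0919}
    - {"travel": [-0.123,-0.319,-0.1],"spin": -9.55,"fingers": 0.0919}
    - {"travel": [-0.123,-0.319,-0.1],"spin": -9.55,"fingers": 0.0919}
    - {"travel": [-0.123,-0.319,-0.1],"spin": -9.55,"fingers": 0.0919}
    - {"travel": [-0.123,-0.319,-0.1],"spin": -9.55,"fingers": 0.0919}
    - {"travel": [-0.123,-0.319,-0.1],"spin": -9.55,"fingers": 0.0919}
    - {"travel": [-0.123,-0.319,-0.1],"spin": -9.55,"fingers": 0.0919}
    - {"travel": [-0.123,-0.319,-0.1],"spin": -9.55,"fingers": 0.0919}
    - {"travel": [-0.123,-0.319,-0.1],"spin": -9.55,"fingers": 0.0919}
    - {"travel": [-0.123,-0.319,-0.1],"spin": -9.55,"fingers": 0.0919}
    - {"travel": [-0.123,-0.319,-0.1],"spin": -9.55,"fingers": 0.0919}

```text
time: 2.57
eef_pos: [486.9, -262.0, 314.1]
orientation: [-180.0, 0.0, -6.2]
contact_force: [-0.9, -0.6, 0.4]
grip_width: 92.0
```

Run:
```python
from h import *
o=manip.get_obs(); print(o["time"],o["eef_pos"],o["orientation"],o["qpos"],o["contact_force"])
c=cam("wrist"); im,d=manip.snapshot("wrist"); save("w2",im); print(-c[3].T@c[4],c[3][2]); print(tray("wrist",im,d,c))
```

```text
2.5667 [ 486.8560688  -262.03941284  314.13114364] [-1.79981493e+02  4.79099353e-02 -6.19119530e+00] [-4.08077886e+01  3.10050562e+00  8.68119062e+01 -1.19858163e-02
  9.01375303e+01 -3.46166091e+01] [-0.89355209 -0.56910155  0.37107392]
[ 494.18848982 -196.00239092  484.79483926] [-0.02641259 -0.23750868 -0.97102626]
(((497.36114501953125, -138.320068359375), (174.48724365234375, 163.18577575683594), 84.17971801757812), 907)
```

View pics/w2.png

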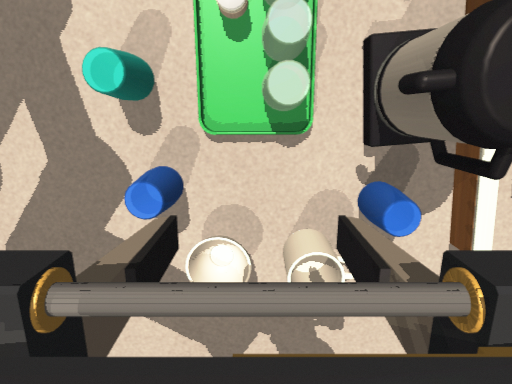

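jog_arm:
  moves:
    - {"travel": [0,0,0.04],"spin": 0,"fingers": 0.0919}
    - {"travel": [0,0,0.08],"spin": 0,"fingers": 0.0919}
    - {"travel": [0,0,0.12],"spin": 0,"fingers": 0.0919}
    - {"travel": [0,0,0.16],"spin": 0,"fingers": 0.0919}
    - {"travel": [0,0,0.2],"spin": 0,"fingers": 0.0919}
    - {"travel": [0,0,0.24],"spin": 0,"fingers": 0.0919}
    - {"travel": [0,0,0.27],"spin": 0,"fingers": 0.0919}
    - {"travel": [0,0,0.29],"spin": 0,"fingers": 0.0919}
    - {"travel": [0,0,0.3],"spin": 0,"fingers": 0.0919}
    - {"travel": [0,0,0.3],"spin": 0,"fingers": 0.0919}
    - {"travel": [-0.001,-0.01,0.3],"spin": 0,"fingers": 0.0919}
    - {"travel": [-0.002,-0.018,0.3],"spin": 0,"fingers": 0.0919}
    - {"travel": [-0.002,-0.022,0.3],"spin": 0,"fingers": 0.0919}
    - {"travel": [-0.002,-0.022,0.3],"spin": 0,"fingers": 0.0919}

```text
time: 3.78
eef_pos: [489.0, -238.2, 16.0]
orientation: [179.9, -0.1, -6.0]
contact_force: [-0.2, 0.0, 0.5]
grip_width: 91.9
```

jog_arm:
  moves:
    - {"travel": [0,-0.002,0.001],"spin": 0,"fingers": 0.0919}
    - {"travel": [0,-0.004,0.001],"spin": 0,"fingers": 0.0919}
    - {"travel": [-0.001,-0.007,0.001],"spin": 0,"fingers": 0.0919}
    - {"travel": [-0.001,-0.011,0.001],"spin": 0,"fingers": 0.0919}
    - {"travel": [-0.002,-0.016,0.001],"spin": 0,"fingers": 0.0919}
    - {"travel": [-0.002,-0.021,0.001],"spin": -0.04,"fingers": 0.0919}
    - {"travel": [-0.003,-0.026,0.001],"spin": -0.08,"fingers": 0.0919}
    - {"travel": [-0.003,-0.031,0.001],"spin": -0.12,"fingers": 0.0919}
    - {"travel": [-0.004,-0.036,0.001],"spin": -0.16,"fingers": 0.0919}
    - {"travel": [-0.004,-0.041,0.001],"spin": -0.2,"fingers": 0.0919}
    - {"travel": [-0.005,-0.046,0.001],"spin": -0.24,"fingers": 0.0919}
    - {"travel": [-0.005,-0.051,0.001],"spin": -0.28,"fingers": 0.0919}
    - {"travel": [-0.006,-0.056,0.001],"spin": -0.32,"fingers": 0.0919}
    - {"travel": [-0.006,-0.061,0.001],"spin": -0.36,"fingers": 0.0919}
    - {"travel": [-0.007,-0.066,0.001],"spin": -0.4,"fingers": 0.0919}
    - {"travel": [-0.007,-0.071,0.001],"spin": -0.4,"fingers": 0.0919}
    - {"travel": [-0.008,-0.075,0.001],"spin": -0.4,"fingers": 0.0919}
    - {"travel": [-0.008,-0.078,0.001],"spin": -0.4,"fingers": 0.0919}
    - {"travel": [-0.008,-0.08,0.001],"spin": -0.4,"fingers": 0.0919}
    - {"travel": [-0.008,-0.08,0.001],"spin": -0.4,"fingers": 0.0919}

```text
time: 5.45
eef_pos: [489.2, -159.1, 14.3]
orientation: [179.9, -0.1, -3.6]
contact_force: [-0.2, -4.1, 2.4]
grip_width: 92.0
```

Run:
```python
from h import *
o=manip.get_obs(); print(o["time"],o["eef_pos"],o["orientation"],o["contact_force"])
im,d=manip.snapshot("side"); save("s3",im); print(tray("side",im,d))
```

```text
5.45 [ 489.24229299 -159.13111147   14.31578576] [ 1.79907575e+02 -8.86669251e-02 -3.63861000e+00] [-0.22332927 -4.05982156  2.40989274]
(((495.50927734375, -14.7479248046875), (267.4541320800781, 162.98484802246094), 86.06209564208984), 309)
```

View pics/s3.png

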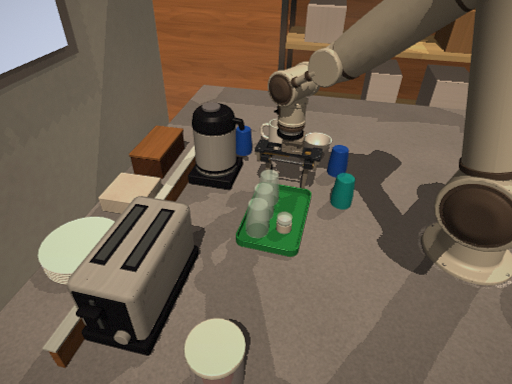

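jog_arm:
  moves:
    - {"travel": [0,-0.002,0],"spin": 0,"fingers": 0.0919}
    - {"travel": [0,-0.005,0],"spin": -0.04,"fingers": 0.0919}
    - {"travel": [-0.001,-0.009,0],"spin": -0.08,"fingers": 0.0919}
    - {"travel": [-0.001,-0.014,0],"spin": -0.12,"fingers": 0.0919}
    - {"travel": [-0.001,-0.019,0],"spin": -0.17,"fingers": 0.0919}
    - {"travel": [-0.002,-0.024,0],"spin": -0.22,"fingers": 0.0919}
    - {"travel": [-0.002,-0.029,0],"spin": -0.27,"fingers": 0.0919}
    - {"travel": [-0.002,-0.034,0],"spin": -0.32,"fingers": 0.0919}
    - {"travel": [-0.003,-0.038,0],"spin": -0.36,"fingers": 0.0919}
    - {"travel": [-0.003,-0.041,0],"spin": -0.4,"fingers": 0.0919}
    - {"travel": [-0.003,-0.043,0],"spin": -0.4,"fingers": 0.0919}
    - {"travel": [-0.003,-0.044,0],"spin": -0.4,"fingers": 0.0919}
    - {"travel": [-0.003,-0.044,0],"spin": -0.4,"fingers": 0.0919}

```text
time: 6.58
eef_pos: [489.1, -115.1, 14.2]
orientation: [179.9, -0.1, -1.3]
contact_force: [1.5, -4.2, 2.2]
grip_width: 91.9
```

Run:
```python
from h import *
o=manip.get_obs(); print(o["time"],o["eef_pos"],o["orientation"],o["contact_force"])
im,d=manip.snapshot("side"); print(tray("side",im,d))
```

```text
6.5833 [ 489.12391693 -115.08952397   14.18774087] [ 1.79922539e+02 -9.28288364e-02 -1.26473639e+00] [ 1.53267218 -4.24687227  2.24712583]
(((490.87982177734375, 30.104446411132812), (265.82904052734375, 162.92022705078125), 88.81929016113281), 307)
```

jog_arm:
  moves:
    - {"travel": [0,0.02,0],"spin": 0,"fingers": 0.0919}
    - {"travel": [0,0.035,0],"spin": 0,"fingers": 0.0919}
    - {"travel": [0,0.035,-0.04],"spin": 0,"fingers": 0.0919}
    - {"travel": [0,0.035,-0.08],"spin": 0,"fingers": 0.0919}
    - {"travel": [0,0.035,-0.12],"spin": 0,"fingers": 0.0919}
    - {"travel": [0,0.035,-0.16],"spin": 0,"fingers": 0.0919}
    - {"travel": [0,0.035,-0.2],"spin": 0,"fingers": 0.0919}
    - {"travel": [0,0.0,-0.24],"spin": 1,"fingers": 0.0919}
    - {"travel": [0,-0.035,-0.28],"spin": 2,"fingers": 0.0919}
    - {"travel": [-0.01,-0.07,-0.3],"spin": 4,"fingers": 0.0919}
    - {"travel": [-0.022,-0.1,-0.3],"spin": 6,"fingers": 0.0919}
    - {"travel": [-0.022,-0.145,-0.3],"spin": 8,"fingers": 0.0919}
    - {"travel": [-0.022,-0.145,-0.3],"spin": 15,"fingers": 0.0919}
    - {"travel": [-0.022,-0.145,-0.3],"spin": 15,"fingers": 0.0919}
    - {"travel": [-0.022,-0.145,-0.3],"spin": 15,"fingers": 0.0919}
    - {"travel": [-0.022,-0.145,-0.3],"spin": 15,"fingers": 0.0919}
    - {"travel": [-0.022,-0.145,-0.3],"spin": 15,"fingers": 0.0919}
    - {"travel": [-0.022,-0.145,-0.3],"spin": 15,"fingers": 0.0919}
    - {"travel": [-0.022,-0.145,-0.3],"spin": 15,"fingers": 0.0919}
    - {"travel": [-0.022,-0.145,-0.3],"spin": 15,"fingers": 0.0919}

```text
time: 8.3
eef_pos: [468.6, 32.0, 312.5]
orientation: [179.8, 0.1, -90.9]
contact_force: [0.0, -0.2, 0.9]
grip_width: 91.9
```

Run:
```python
from h import *
o=manip.get_obs(); print(o["time"],o["eef_pos"],o["orientation"],o["qpos"])
c=cam("wrist"); im,d=manip.snapshot("wrist"); save("w4",im); print(-c[3].T@c[4],c[3][2]); print(tray("wrist",im,d,c))
P=cloud("wrist",d,c)
def rows(nm,lo,hi,ya,yb,fn):
    out=[]
    for x in range(650,800,15):
        s=P[(P[...,2]>lo)&(P[...,2]<hi)&(abs(P[...,0]-x)<7.5)&(P[...,1]>ya)&(P[...,1]<yb)&(d>0)]
        if len(s)>4: out.append((x,len(s),round(float(np.percentile(s[:,1],fn)),1)))
    print(nm,out)
rows("stand",10,38,-300,-60,97); rows("toast",8,32,100,300,3); rows("toast hi",32,120,100,300,3)
s=P[(P[...,2]>10)&(P[...,2]<56)&(P[...,0]>770)&(abs(P[...,1]-25)<120)&(d>0)]
if len(s)>20: print("rail",len(s),np.polyfit(s[:,1],s[:,0],1),np.percentile(s[:,0],[5,50,95]))
im,d=manip.snapshot("side"); print(tray("side",im,d))
```

```text
8.3 [468.56281678  31.99905076 312.47274422] [ 1.79806688e+02  1.28953269e-01 -9.09395045e+01] [-1.09504973e+01 -9.59675949e+00  9.91591845e+01  9.33903008e-02
  9.06503603e+01  7.99896763e+01]
[535.93372831  30.17423051 482.88726424] [-0.24241799  0.00582819 -0.9701544 ]
(((490.0611267089844, 26.5452880859375), (261.59637451171875, 162.63063049316406), 89.09050750732422), 1405)
stand [(650, 1262, -114.5), (665, 861, -111.9), (680, 16, -111.7)]
toast [(665, 591, 161.2), (680, 33, 160.4)]
toast hi [(665, 1624, 166.8), (680, 35, 161.5)]
(((490.5892028808594, 29.627334594726562), (265.9381408691406, 162.29344177246094), 88.65716552734375), 317)
```

View pics/w4.png

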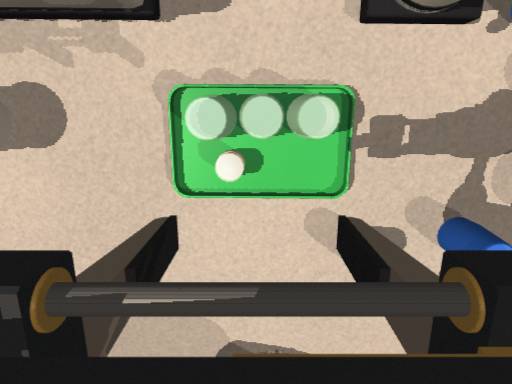

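jog_arm:
  moves:
    - {"travel": [0,0.03,0],"spin": 0,"fingers": 0.0919}
    - {"travel": [0,0.07,0],"spin": 0,"fingers": 0.0919}
    - {"travel": [0,0.1,0.03],"spin": 0,"fingers": 0.0919}
    - {"travel": [0,0.1,0.07],"spin": 0,"fingers": 0.0919}
    - {"travel": [0,0.1,0.11],"spin": 0,"fingers": 0.0919}
    - {"travel": [0,0.1,0.15],"spin": 0,"fingers": 0.0919}
    - {"travel": [0,0.1,0.19],"spin": 0,"fingers": 0.0919}
    - {"travel": [0,0.1,0.23],"spin": 0,"fingers": 0.0919}
    - {"travel": [0,0.1,0.26],"spin": 0,"fingers": 0.0919}
    - {"travel": [0,0.1,0.285],"spin": 0,"fingers": 0.0919}
    - {"travel": [0,0.1,0.3],"spin": 0,"fingers": 0.0919}
    - {"travel": [0,0.1,0.3],"spin": 0,"fingers": 0.0919}
    - {"travel": [0,0.1,0.3],"spin": 0,"fingers": 0.0919}

```text
time: 9.48
eef_pos: [368.4, 32.6, 13.1]
orientation: [179.8, 0.1, -90.5]
contact_force: [-0.3, -0.3, 1.3]
grip_width: 91.5
```

Run:
```python
from h import *
o=manip.get_obs(); print(o["time"],o["eef_pos"],o["orientation"],o["contact_force"])
```

```text
9.4833 [368.43659648  32.62195504  13.06556936] [ 1.79828024e+02  7.03753834e-02 -9.04940172e+01] [-0.33817194 -0.25496396  1.34682693]
```

jog_arm:
  moves:
    - {"travel": [0,-0.005,-0.001],"spin": 0.06,"fingers": 0.0919}
    - {"travel": [0,-0.012,-0.001],"spin": 0.12,"fingers": 0.0919}
    - {"travel": [0,-0.019,-0.001],"spin": 0.12,"fingers": 0.0919}
    - {"travel": [0,-0.024,-0.001],"spin": 0.12,"fingers": 0.0919}
    - {"travel": [0,-0.027,-0.001],"spin": 0.12,"fingers": 0.0919}
    - {"travel": [0,-0.027,-0.001],"spin": 0.12,"fingers": 0.0919}

```text
time: 9.98
eef_pos: [397.4, 31.7, 14.9]
orientation: [-180.0, -0.0, -91.3]
contact_force: [-0.1, -0.0, -0.6]
grip_width: 92.0
```

jog_arm:
  moves:
    - {"travel": [0,-0.002,0],"spin": 0,"fingers": 0.0919}
    - {"travel": [0,-0.004,0],"spin": 0,"fingers": 0.0919}
    - {"travel": [0,-0.007,0],"spin": 0,"fingers": 0.0919}
    - {"travel": [0,-0.011,0],"spin": 0,"fingers": 0.0919}
    - {"travel": [0,-0.016,0],"spin": 0,"fingers": 0.0919}
    - {"travel": [0,-0.021,0],"spin": 0,"fingers": 0.0919}
    - {"travel": [0,-0.026,0],"spin": 0,"fingers": 0.0919}
    - {"travel": [0,-0.031,0],"spin": 0,"fingers": 0.0919}
    - {"travel": [0,-0.036,0],"spin": 0,"fingers": 0.0919}
    - {"travel": [0,-0.041,0],"spin": 0,"fingers": 0.0919}
    - {"travel": [0,-0.046,0],"spin": 0,"fingers": 0.0919}
    - {"travel": [0,-0.051,0],"spin": 0,"fingers": 0.0919}
    - {"travel": [0,-0.056,0],"spin": 0,"fingers": 0.0919}
    - {"travel": [0,-0.061,0],"spin": 0,"fingers": 0.0919}
    - {"travel": [0,-0.065,0],"spin": 0,"fingers": 0.0919}
    - {"travel": [0,-0.068,0],"spin": 0,"fingers": 0.0919}
    - {"travel": [0,-0.07,0],"spin": 0,"fingers": 0.0919}
    - {"travel": [0,-0.07,0],"spin": 0,"fingers": 0.0919}

```text
time: 11.48
eef_pos: [464.2, 30.6, 13.6]
orientation: [179.7, 0.0, -91.3]
contact_force: [-5.5, 0.2, 2.3]
grip_width: 91.7
```

Run:
```python
from h import *
o=manip.get_obs(); print(o["time"],o["eef_pos"],o["orientation"],o["contact_force"])
im,d=manip.snapshot("side"); print(tray("side",im,d))
c=cam("wrist"); im,d=manip.snapshot("wrist"); save("w5",im); print(tray("wrist",im,d,c))
P=cloud("wrist",d,c); hsv=cv2.cvtColor(im,cv2.COLOR_RGB2HSV)
g=(hsv[...,0]>50)&(hsv[...,0]<78)&(hsv[...,1]>130)&(hsv[...,2]>40)&(P[...,2]>10)&(P[...,2]<28)&(d>0)
for x in range(500,660,20):
    s=P[g&(abs(P[...,0]-x)<10)][:,1]; print(x,len(s),np.percentile(s,[0,1,99,100]).round(1) if len(s)>5 else "")
for x in range(635,800,15):
    s=P[(P[...,2]>8)&(P[...,2]<33)&(abs(P[...,0]-x)<7.5)&(d>0)][:,1]
    a,b=s[(s<-80)&(s>-180)],s[(s>130)&(s<230)]; print(x,len(a),len(b),a.max() if len(a) else "",b.min() if len(b) else "")
```

```text
11.4833 [464.19771997  30.5886256   13.62022381] [ 1.79669374e+02  4.12610965e-02 -9.13233443e+01] [-5.5202838   0.16960849  2.3337103 ]
(((556.829345703125, 27.96392059326172), (266.4870910644531, 164.48800659179688), 89.20368194580078), 266)
(((508.8147888183594, 28.988739013671875), (267.58660888671875, 95.40171813964844), 80.91493225097656), 6585)
500 1475 [-105.1 -103.6  157.9  158.9]
520 1385 [-103.8 -103.3  158.   159.2]
540 1096 [-104.  -103.5  157.2  158.4]
560 598 [-103.1 -102.7  155.1  155.7]
580 264 [151.5 152.3 154.7 155. ]
600 0 
620 0 
640 0 
635 0 0  
650 0 0  
665 0 0  
680 0 0  
695 0 0  
710 0 0  
725 0 0  
740 0 0  
755 0 0  
770 0 0  
785 0 0
```

View pics/w5.png

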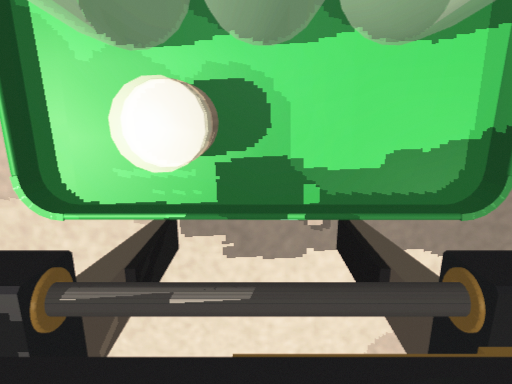

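jog_arm:
  moves:
    - {"travel": [0,-0.002,-0.001],"spin": 0,"fingers": 0.0919}
    - {"travel": [0,-0.004,-0.001],"spin": 0,"fingers": 0.0919}
    - {"travel": [0.0005,-0.007,-0.001],"spin": 0,"fingers": 0.0919}
    - {"travel": [0.0005,-0.011,-0.001],"spin": 0,"fingers": 0.0919}
    - {"travel": [0.0005,-0.016,-0.001],"spin": 0,"fingers": 0.0919}
    - {"travel": [0.001,-0.021,-0.001],"spin": 0,"fingers": 0.0919}
    - {"travel": [0.001,-0.026,-0.001],"spin": 0,"fingers": 0.0919}
    - {"travel": [0.001,-0.031,-0.001],"spin": 0,"fingers": 0.0919}
    - {"travel": [0.001,-0.036,-0.001],"spin": 0,"fingers": 0.0919}
    - {"travel": [0.001,-0.041,-0.001],"spin": 0,"fingers": 0.0919}
    - {"travel": [0.001,-0.046,-0.001],"spin": 0,"fingers": 0.0919}
    - {"travel": [0.001,-0.051,-0.001],"spin": 0,"fingers": 0.0919}
    - {"travel": [0.001,-0.055,-0.001],"spin": 0,"fingers": 0.0919}
    - {"travel": [0.001,-0.058,-0.001],"spin": 0,"fingers": 0.0919}
    - {"travel": [0.001,-0.06,-0.001],"spin": 0,"fingers": 0.0919}
    - {"travel": [0.001,-0.06,-0.001],"spin": 0,"fingers": 0.0919}

```text
time: 12.92
eef_pos: [527.2, 27.7, 15.8]
orientation: [-180.0, -0.0, -91.3]
contact_force: [-1.3, -0.8, -1.7]
grip_width: 92.0
```

Run:
```python
from h import *
o=manip.get_obs(); print(o["time"],o["eef_pos"],o["orientation"],o["contact_force"])
im,d=manip.snapshot("side"); save("s6",im); print(tray("side",im,d))
```

```text
12.9167 [527.1871536   27.66976842  15.76555392] [-1.79953782e+02 -6.10577290e-03 -9.13428349e+01] [-1.31710381 -0.82256001 -1.71289218]
(((617.968017578125, 25.049514770507812), (266.5400085449219, 163.7229766845703), 88.62445831298828), 204)
```

View pics/s6.png

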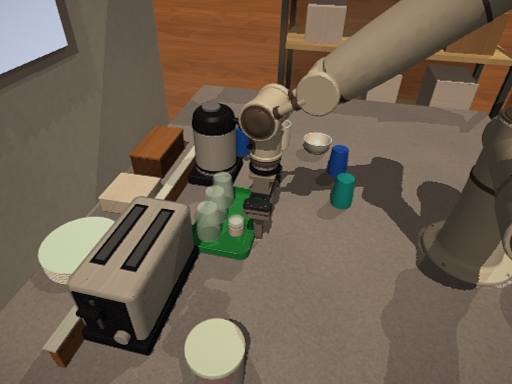

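jog_arm:
  moves:
    - {"travel": [0,-0.002,0],"spin": 0,"fingers": 0.0919}
    - {"travel": [0,-0.004,0],"spin": 0,"fingers": 0.0919}
    - {"travel": [0,-0.007,0],"spin": 0,"fingers": 0.0919}
    - {"travel": [0,-0.011,0],"spin": 0,"fingers": 0.0919}
    - {"travel": [0,-0.016,0],"spin": 0,"fingers": 0.0919}
    - {"travel": [0,-0.021,0],"spin": 0,"fingers": 0.0919}
    - {"travel": [0,-0.026,0],"spin": 0,"fingers": 0.0919}
    - {"travel": [0,-0.031,0],"spin": 0,"fingers": 0.0919}
    - {"travel": [0,-0.036,0],"spin": 0,"fingers": 0.0919}
    - {"travel": [0,-0.041,0],"spin": 0,"fingers": 0.0919}
    - {"travel": [0,-0.046,0],"spin": 0,"fingers": 0.0919}
    - {"travel": [0,-0.051,0],"spin": 0,"fingers": 0.0919}
    - {"travel": [0,-0.056,0],"spin": 0,"fingers": 0.0919}
    - {"travel": [0,-0.061,0],"spin": 0,"fingers": 0.0919}
    - {"travel": [0,-0.066,0],"spin": 0,"fingers": 0.0919}
    - {"travel": [0,-0.071,0],"spin": 0,"fingers": 0.0919}
    - {"travel": [0,-0.076,0],"spin": 0,"fingers": 0.0919}
    - {"travel": [0,-0.08,0],"spin": 0,"fingers": 0.0919}
    - {"travel": [0,-0.083,0],"spin": 0,"fingers": 0.0919}
    - {"travel": [0,-0.085,0],"spin": 0,"fingers": 0.0919}

```text
time: 14.63
eef_pos: [611.1, 25.8, 15.8]
orientation: [179.9, 0.0, -91.3]
contact_force: [-6.5, -0.0, 1.8]
grip_width: 92.1
```

Run:
```python
from h import *
o=manip.get_obs(); print(o["time"],o["eef_pos"],o["orientation"],o["contact_force"])
im,d=manip.snapshot("side"); print(tray("side",im,d))
```

```text
14.6333 [611.14376912  25.79702115  15.83679233] [ 1.79911559e+02  2.26816809e-03 -9.13379638e+01] [-6.4545481  -0.03247547  1.79969767]
(((668.92626953125, 18.258010864257812), (59.60220718383789, 281.7757568359375), 13.309385299682617), 108)
```

jog_arm:
  moves:
    - {"travel": [0,-0.001,0],"spin": 0,"fingers": 0.0919}
    - {"travel": [0,-0.002,0],"spin": 0,"fingers": 0.0919}
    - {"travel": [0,-0.003,0],"spin": 0,"fingers": 0.0919}
    - {"travel": [0,-0.004,0],"spin": 0,"fingers": 0.0919}
    - {"travel": [0,-0.005,0],"spin": 0,"fingers": 0.0919}
    - {"travel": [0,-0.006,0],"spin": 0,"fingers": 0.0919}
    - {"travel": [0,-0.007,0],"spin": 0,"fingers": 0.0919}
    - {"travel": [0,-0.008,0],"spin": 0,"fingers": 0.0919}
    - {"travel": [0,-0.009,0],"spin": 0,"fingers": 0.0919}
    - {"travel": [0,-0.009,0],"spin": 0,"fingers": 0.0919}

```text
time: 15.52
eef_pos: [620.0, 25.6, 15.8]
orientation: [179.9, 0.0, -91.3]
contact_force: [-5.5, 0.1, 1.7]
grip_width: 91.6
```

jog_arm:
  moves:
    - {"travel": [0,-0.0005,0],"spin": 0,"fingers": 0.0919}
    - {"travel": [0,-0.001,0],"spin": 0,"fingers": 0.0919}
    - {"travel": [0,-0.0015,0],"spin": 0,"fingers": 0.0919}
    - {"travel": [0,-0.002,0],"spin": 0,"fingers": 0.0919}
    - {"travel": [0,-0.002,0],"spin": 0,"fingers": 0.0919}

```text
time: 15.93
eef_pos: [621.9, 25.5, 15.9]
orientation: [179.9, 0.0, -91.3]
contact_force: [-6.5, 0.1, 2.4]
grip_width: 92.0
```

jog_arm:
  moves:
    - {"travel": [0,-0.0005,0],"spin": 0,"fingers": 0.0919}
    - {"travel": [0,-0.001,0],"spin": 0,"fingers": 0.0919}
    - {"travel": [0,-0.0015,0],"spin": 0,"fingers": 0.0919}
    - {"travel": [0,-0.0015,0],"spin": 0,"fingers": 0.0919}

```text
time: 16.27
eef_pos: [622.5, 25.6, 15.8]
orientation: [179.8, 0.0, -91.3]
contact_force: [-8.2, 0.0, 4.9]
grip_width: 91.9
```

jog_arm:
  moves:
    - {"travel": [0,-0.0005,0],"spin": 0,"fingers": 0.0919}
    - {"travel": [0,-0.001,0],"spin": 0,"fingers": 0.0919}
    - {"travel": [0,-0.0015,0],"spin": 0,"fingers": 0.0919}
    - {"travel": [0,-0.0015,0],"spin": 0,"fingers": 0.0919}

```text
time: 16.6
eef_pos: [622.7, 25.6, 15.8]
orientation: [179.6, 0.0, -91.3]
contact_force: [-13.1, 0.5, 9.0]
grip_width: 92.1
```

Force rises with no movement, at the expected x: the tray has reached the rail. Backing off and checking.

jog_arm:
  moves:
    - {"travel": [0,0.005,0],"spin": 0,"fingers": 0.0919}
    - {"travel": [0,0.02,0],"spin": 0,"fingers": 0.0919}
    - {"travel": [0,0.05,0],"spin": 0,"fingers": 0.0919}
    - {"travel": [0,0.08,-0.01],"spin": 0,"fingers": 0.0919}
    - {"travel": [0,0.1,-0.05],"spin": 0,"fingers": 0.0919}
    - {"travel": [0,0.1,-0.09],"spin": 0,"fingers": 0.0919}
    - {"travel": [0,0.1,-0.13],"spin": 0,"fingers": 0.0919}
    - {"travel": [0,0.1,-0.17],"spin": 0,"fingers": 0.0919}
    - {"travel": [0,0.07,-0.21],"spin": 0,"fingers": 0.0919}
    - {"travel": [0,0.05,-0.25],"spin": 0,"fingers": 0.0919}
    - {"travel": [0,0.05,-0.29],"spin": 0,"fingers": 0.0919}
    - {"travel": [0,0.05,-0.3],"spin": 0,"fingers": 0.0919}
    - {"travel": [0,0.05,-0.3],"spin": 0,"fingers": 0.0919}
    - {"travel": [0,0.05,-0.3],"spin": 0,"fingers": 0.0919}

```text
time: 17.77
eef_pos: [577.1, 26.4, 317.7]
orientation: [-179.7, -0.0, -91.3]
contact_force: [0.4, 0.5, -1.4]
grip_width: 91.2
```

Run:
```python
from h import *
o=manip.get_obs(); print(o["time"],o["eef_pos"],o["orientation"],o["contact_force"])
c=cam("wrist"); im,d=manip.snapshot("wrist"); save("w7",im); print(tray("wrist",im,d,c))
P=cloud("wrist",d,c)
for y in range(-80,140,40):
    s=P[(abs(P[...,2]-60)<6)&(P[...,0]>770)&(abs(P[...,1]-y)<15)&(d>0)]
    print("rail top",y,len(s),np.percentile(s[:,0],[2,50]).round(1) if len(s)>5 else "")
im,d=manip.snapshot("scene"); 
print([(q,[(np.round(ray("scene",r["pixel"],z)),round(r["confidence"],2)) for r in manip.mark_of("scene",q)[:2]]) for q,z in(("sachet_jar_mid",63),("mug_mid",45),("sugar_bowl_mid",25))])
```

```text
17.7667 [577.08270275  26.36769869 317.74286328] [-1.79651532e+02 -3.73259404e-02 -9.13477611e+01] [ 0.41543865  0.46174379 -1.4236595 ]
(((713.247314453125, 19.846336364746094), (264.1460266113281, 160.0880889892578), 88.71086120605469), 1391)
rail top -80 0 
rail top -40 0 
rail top 0 0 
rail top 40 0 
rail top 80 0 
rail top 120 0 
[('sachet_jar_mid', []), ('mug_mid', [(array([ 558., -429.,   45.]), 0.69)]), ('sugar_bowl_mid', [(array([ 405., -419.,   25.]), 0.65)])]
```

View pics/w7.png

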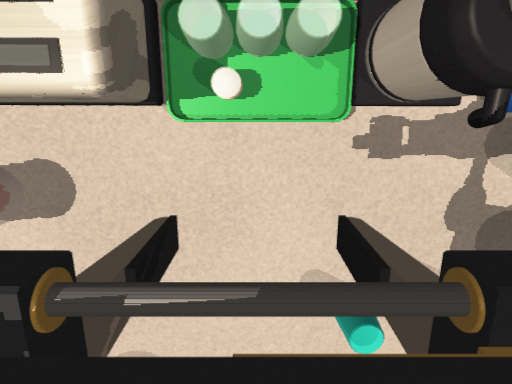

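Run:
```python
from h import *
im,d=manip.snapshot("side"); save("s8",cv2.resize(im[120:280,140:300],None,fx=3.5,fy=3.5,interpolation=cv2.INTER_CUBIC))
c=cam("side"); P=cloud("side",d,c); hsv=cv2.cvtColor(im,cv2.COLOR_RGB2HSV)
g=(hsv[...,0]>50)&(hsv[...,0]<78)&(hsv[...,1]>130)&(d>0)&(P[...,0]>600)&(P[...,0]<830)&(abs(P[...,1])<160)&(P[...,2]>10)&(P[...,2]<28)
print(P[g][:,0].max(), np.percentile(P[g][:,0],[90,98]))
```

```text
742.9722497249691 [721.68853033 738.90834031]
```

View pics/s8.png

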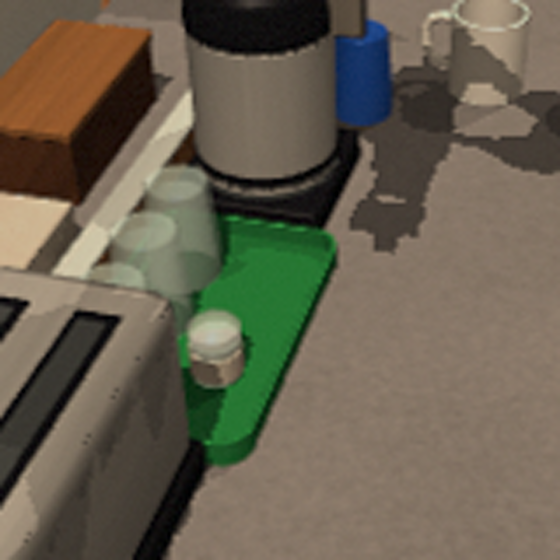

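```bash
python3 -c "
from bench import manip
print(manip.sign_off())"
```

```text
the job is handed in; nothing more can be done
None
```

I pushed the tray home against the rail and handed the job in at about 18 s of the 72 s. I pushed it about 120 mm sideways into line with the gap, squaring it to the rail on the way. Then I pushed it straight through from behind with both open fingers until it stopped against the rail, and backed the hand away.

**Last checks**
- **Contact with the rail:** the pushing force rose from about 6 N to 13 N with no further travel and no side force. The finger position puts the tray centre at x ≈ 715 mm, and home was estimated at 713 to 717 mm.
- **Squareness and centring:** the wrist camera put the tray at about (713, 20) mm, turned −1.3°, which matches the rail. That y is about 3 mm off the gap centre, and the fit came out slightly small, so it is only good to a few millimetres.
- **Glasses and small jar:** the three glasses and the small jar stand upright in the last pictures. The hand is about 300 mm above the counter, with only noise on the force reading.
- **Mug and sugar bowl:** both measured within 8 mm of their starting positions, which is about the measurement noise.

**Not confirmed**
- **Sachet jar:** the detector did not find it at the end. The arm never came close to it.
- **Back edge:** toaster, glasses and pump pot hid where the tray meets the rail, so that contact rests on the force and finger position rather than on a picture.

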